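# Lock the access panel of the control box

### The job

The white access panel of the grey control box stands ajar. With the fingertips only, press the panel shut and turn both red slotted quarter-turn fasteners clockwise to their stops, so that the panel stays locked down when you let go. Do not grip or prise up the panel, and leave the other things on the desk alone.

Things in the scene. Friction and masses are not known exactly. Their poses are not given: they have to be found in the camera images.
- control_box: Grey control box, fixed, 190 (x) x 250 (y) x 60 mm to its rim; origin at the centre of its underside, x away from the robot, z up. A white 4 mm panel covers its top, hinged along the far edge (hinge axis along y at x = +95, z = 60 mm). Fastener axes at x = -45, y = +62 (left) and -62 mm (right).
- panel (a joint): Angle of the panel, rad: 0 is shut on the rim, growing as its near edge rises. A spring holds it ajar at about 0.12 (fasteners 17 mm above shut); pressing it shut at a fastener takes about 5 N. It springs up again unless a fastener's tongue is caught under the rim. Locked, it rests at up to about 0.015.
- cam_left (a joint): Turn of the left (+y) fastener, rad: 0 open, 1.57 at its locked stop, clockwise seen from above. Stays where left; about 0.1 N m to turn. Its tongue below the panel swings beneath the box's front rim, but only while the panel is held shut; turned with the panel ajar, the tongue sits above the rim and keeps the panel from closing until turned back.
- cam_right (a joint): Turn of the right (-y) fastener; exactly like the left one, also clockwise to lock.
- slot_left (a point): Centre of the floor of the left fastener's slot, on its axis; frame turns with the fastener, z up, y along the slot. Red 80 mm disc, split right across by a slot 28 mm wide, 80 long, 15 deep, flush in a fixed dark collar (outer 92 mm, 18 mm above the panel). Open, the slot lies left-right (box's y); locked, fore-and-aft (box's x). Slot floor 67 mm above the desk when the panel is shut.
- slot_right (a point): The same point and frame on the right fastener, of the same make. On both, a yellow dot on one red cheek is toward the robot when open and to the left when locked.
- side_cutters: Loose red-handled side cutters, 138 x 55 x 12 mm, lying on the desk beyond the box to the left; origin under the middle. Bystander.
- screwdriver: Loose blue screwdriver, 151 x 23 x 23 mm, right of the box; origin under the middle. Bystander.
- flux_jar: Loose amber jar with a black cap, 45 mm across, 42 mm high, right of the box; origin under the middle. Bystander.
- hex_keys: Loose set of hex keys in a red holder, 32 x 99 x 21 mm, on the right of the desk; origin under the middle. Bystander.
- tape_roll: Loose roll of tape, 83 mm across, 26 mm high, far right; origin under the middle. Bystander.

How it is judged (in metres and radians):
On the way:
1. the panel is pressed shut while both fasteners are still open (value of joint panel below 0.03 rad and value of joint each of cam_left, cam_right below 1.2 rad), for 0.1 s.
At the end, for the whole second after the job is handed in: The panel is held shut by its fasteners (within 0.03 rad of the rim, at rest) and both fasteners are turned to at least 1.35 rad of their 1.57 rad (value of joint panel below 0.03 rad and value of joint each of cam_left, cam_right above 1.35 rad and velocity of joint panel between -0.02 and 0.02 rad/s); the robot touches nothing.
It fails at once if the panel is lifted or prised further open than it stood (beyond 0.25 rad) (value of joint panel above 0.25 rad).
It fails at once if a bystander is moved or lifted by more than 25 mm (distance of any of side_cutters, screwdriver, flux_jar, hex_keys, tape_roll from where it was at the start of the episode above 0.025 m).
It also fails if it takes over 58 s, if anything falls off the work surface, if the arm or the gripper's body presses on something with over 40 N, if the wrist force passes 120 N, or if a joint passes its speed limit or range.

### The arm

A 6-joint arm with a two-finger parallel gripper is mounted at the origin on a cart in front of the work surface, level with it; the furniture and walls round the work are solid. World frame = base frame: x ahead of the robot, y to its left, z up, the work surface at z = 0. Lengths are in mm, angles in rad, forces in N, time in s.
With the tool pointing down it reaches from about 300 to 875 mm from the base axis. Payload 6.4 kg.
Tool frame: the origin (TCP) lies on the front face of the gripper's body, between the roots of the fingers; the fingertips stand 64 mm ahead of it and the grasp point (between the pads) lies 45 mm ahead of it; z points along the fingers, y is the line along which they close (so a half turn about z gives the same grasp; the last joint's range is limited). The gripper opens to 88 mm and grips with 3 to 60 N. Pads are 18 mm wide; open, the fingers measure 123 mm over their backs; the gripper's body (75 mm by 187 mm) begins 45 mm behind the grasp point.
Start: joints at [1.09, 0.181, 1.607, -0, 1.354, -0.206], TCP at [156.017, 553.444, 302.714] pointing down, gripper open.
Joint ranges: [-2.99, 2.99], [-0.89, 2.07], [0.3, 2.58], [-1.14, 4.28], [0, 2.63], [-3.12, 3.12]. Speed limits (rad/s): [2.57, 2.57, 3.01, 3.14, 3.14, 3.14].

### API

Orientations are given as a unit quaternion [x, y, z, w].
In Python, from bench import readout, cams, job gives the robot as it stands. The module is installed in compiled form; this text tells all that it offers.
- The arm moves only by the tool play_rows, never from a script. Its argument "motion" is a list that holds one entry, the list of rows, each a list of 6 numbers: the shift along the tool's x, y, z in shares of 400 mm (1.0 is 400 mm), then the turn, a rotation vector about the tool's x, y, z in fractions of the full range, 1 being 2 rad. A call has exactly 8 rows; each row is the pose to reach, as a shift and turn from the pose commanded when the call began, along the tool's axes at that moment; what a row does not reach only later rows make up. A row lasts 1/12 s, in which the tool goes at most 41.7 mm and 7.16 degrees, less where a joint would pass 70% of its speed; a pose out of reach is approached as far as the arm can. No shift or turn number may pass 1 either way. A call with a gripper value outside its range is refused whole. "claw" is the closure, from 0 (fully open) to 1 (shut), set as the call begins (left out, the last holds). The fingers move at their own pace and stop on an object; "newtons" is the grip in N (left out, the last holds). Time passes only in rows, so rows that repeat a pose let the fingers close, or fill a call up. It gives the time, the measured TCP pose, the force, the opening and the grip force at its end, in the units of the state.
- readout.get_state(): the state, without advancing time (a new reading comes with each control period).
- cams.camera(name): name is "scene" or "top"; returns a dict with "pixels" (400x640x3 uint8, red, green, blue), "K" (3x3 intrinsics, pixels), "dist_coeffs" ([k1, k2, p1, p2, k3] as OpenCV has them; the pictures are not rectified), "position" and "attitude" of the camera in the world. Camera axes: x right, y up, looking along -z (the intrinsics and any distortion apply to the point x, -y, -z); pixel columns grow to the right and rows downward; lengths in mm; the calibration is good to about 2 mm. A picture is of the moment at which its call begins. There is no depth.
- job.sign_off(): hands the job in; it is judged then, once.
The state is a dict: "time": time; "qpos": joint angles; "joint_vel": joint speeds; "joint_efforts": joint torques, N m; "tcp_pos": TCP position; "orientation": TCP orientation; "ft_force": force on the tool from outside, world axes, zero at the start; "wrist_torque": the same for the moment, N m; "grip_width": finger opening in mm; "finger_force": force on a finger pad.
Only numpy, scipy, OpenCV 4.12 (cv2) and the standard library are available. Lean on these libraries where they do the work, as an engineer would, in place of code of your own. Each camera call takes 0.05 s, during which the arm holds its last target. There are 200 camera calls.

## Working session

There is one attempt and no reset: what is moved stays moved. The work goes in short steps, Python scripts to look and compute and a tool call to move; the robot and the scene stay as the last step left them, time stands still between calls to the robot, and variables do not carry over. Pictures are saved under pics/ and viewed, at most 10 in all, crops included, and the job is handed in when it is done.

Besides the shell and the picture viewer there is one more tool, called by a JSON object that holds its "method" and its "body", one argument or row to a line. play_rows: Moves the arm, as the interface text tells. Its arguments: {"type":"object","properties":{"motion":{"type":"array","items":{"type":"array","items":{"type":"array","items":{"type":"number"}}}},"claw":{"type":"number"},"newtons":{"type":"number"}},"required":["motion"]}

```bash
mkdir -p pics
cat > h.py <<'E'
import numpy as np, cv2
from scipy.spatial.transform import Rotation as R
from bench import readout, cams, job
def ray(c,px):
    u=cv2.undistortPoints(np.array([[px]],float),np.array(c['K'],float),np.array(c['dist_coeffs'],float))[0,0]
    M=R.from_quat(c['attitude']).as_matrix()
    d=M@np.array([u[0],-u[1],-1.]); return np.array(c['position'],float),d/np.linalg.norm(d)
def plane(c,px,z):
    o,d=ray(c,px); return o+d*(z-o[2])/d[2]
def tri(c1,p1,c2,p2):
    a,d=ray(c1,p1); b,e=ray(c2,p2)
    s=np.linalg.lstsq(np.array([d,-e]).T,b-a,rcond=None)[0]
    P,Q=a+d*s[0],b+e*s[1]; return (P+Q)/2,np.linalg.norm(P-Q)
E
python3 - <<'E'
from h import *
s=readout.get_state(); print({k:np.round(v,3).tolist() for k,v in s.items()})
for n in('scene','top'):
    c=cams.camera(n); cv2.imwrite(f'pics/{n}0.png',c['pixels'][:,:,::-1]); print(n,c['position'],c['attitude'],np.array(c['K']).tolist(),c['dist_coeffs'])
E
```

```text
{'time': 0.0, 'qpos': [1.09, 0.182, 1.608, 0.0, 1.354, -0.206], 'joint_vel': [0.002, -0.002, 0.001, 0.001, 0.001, 0.0], 'joint_efforts': [-0.0, -43.384, -34.187, 0.07, 0.038, -0.0], 'tcp_pos': [155.829, 553.061, 301.844], 'orientation': [0.137, 0.991, -0.001, -0.0], 'ft_force': [0.405, 0.068, -0.853], 'wrist_torque': [0.047, -0.041, 0.04], 'finger_force': 0.0, 'grip_width': 88.144}
scene [-259.22380675 -691.26638421  537.31558506] [ 0.46285252 -0.262561   -0.42180301  0.7341059 ] [[384.03392851417846, 0.0, 319.1298368558173], [0.0, 384.03392851417846, 201.63119452664023], [0.0, 0.0, 1.0]] [-0.02407918  0.          0.          0.          0.        ]
top [ 471.49898868 -220.4932423  1131.07752324] [ 0.04889962 -0.04223207 -0.69671297  0.71443427] [[382.0316630022936, 0.0, 320.7959634231395], [0.0, 382.0316630022936, 194.82702444759366], [0.0, 0.0, 1.0]] [0.0305735 0.        0.        0.        0.       ]
```

View pics/scene0.png

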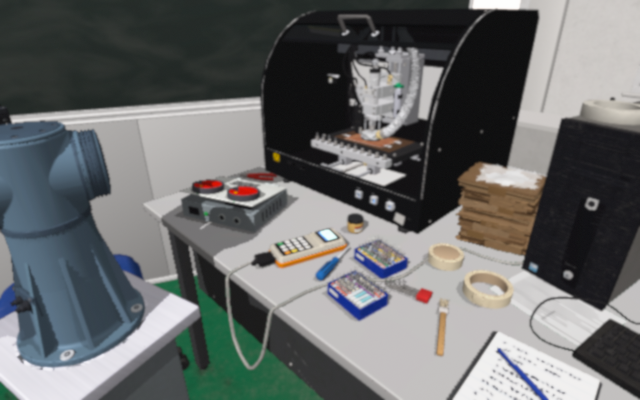

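View pics/top0.png

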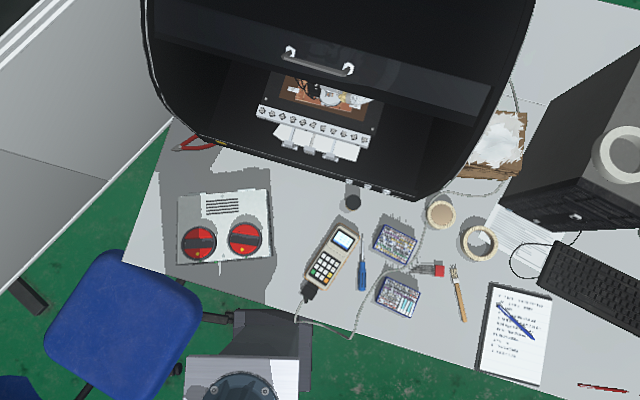

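The scene view shows the grey box with its two red discs at about (207,186) and (243,192). In the top view the discs are at about (199,243) and (243,239), and the cutters are just beyond the box at (195,143). Next I'll measure the discs in both views.

```bash
cat > m.py <<'E'
from h import *
def discs(c):
    im=c['pixels']; hsv=cv2.cvtColor(im,cv2.COLOR_RGB2HSV)
    m=(((hsv[...,0]<8)|(hsv[...,0]>172))&(hsv[...,1]>130)&(hsv[...,2]>90)).astype(np.uint8)
    m=cv2.morphologyEx(m,cv2.MORPH_CLOSE,np.ones((3,3)))
    y=((hsv[...,0]>22)&(hsv[...,0]<35)&(hsv[...,1]>120)&(hsv[...,2]>120)).astype(np.uint8)
    return m,y
if __name__=='__main__':
    C={}
    for n in('scene','top'):
        c=C[n]=cams.camera(n); m,y=discs(c)
        for nm,k in(('red',m),('yel',y)):
            N,l,st,ce=cv2.connectedComponentsWithStats(k)
            for i in range(1,N):
                if st[i,4]>=(15 if nm=='red' else 2) and st[i,0]<290 and st[i,1]>100: print(n,nm,st[i].tolist(),ce[i].round(2))
    a=C['top']['pixels'][180:275,165:285]; b=C['scene']['pixels'][160:240,170:300]
    cv2.imwrite('pics/c1.png',np.vstack([cv2.resize(a,(600,475//2*1+40),interpolation=cv2.INTER_CUBIC)[:, :, ::-1]*0+cv2.resize(a,(600,277))[:,:,::-1] if 0 else cv2.copyMakeBorder(cv2.resize(a,(360,285),interpolation=cv2.INTER_CUBIC),0,0,0,240,cv2.BORDER_CONSTANT),cv2.copyMakeBorder(cv2.resize(b,(487,300),interpolation=cv2.INTER_CUBIC),0,0,0,113,cv2.BORDER_CONSTANT)])[:,:,::-1])
E
python3 m.py
```

```text
scene red [248, 173, 27, 7, 132] [261.8  176.09]
scene red [194, 180, 28, 9, 171] [208.49 184.26]
scene red [229, 186, 29, 10, 203] [243.92 190.81]
scene yel [273, 153, 6, 8, 36] [275.83 156.39]
top red [181, 134, 35, 16, 176] [193.84 144.31]
top red [232, 225, 27, 11, 202] [245.77 229.93]
top red [185, 228, 28, 11, 202] [198.29 233.82]
top red [230, 242, 27, 12, 195] [242.35 247.74]
top red [185, 247, 27, 11, 187] [197.95 251.9 ]
top yel [216, 140, 10, 5, 11] [220.64 142.09]
top yel [241, 248, 2, 3, 6] [241.5 249. ]
top yel [196, 253, 3, 2, 6] [197.  253.5]
```

View pics/c1.png

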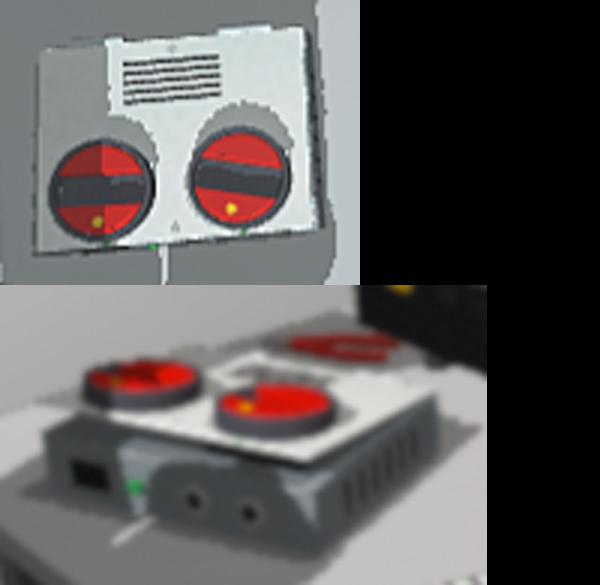

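```bash
cat > m2.py <<'E'
from m import *
def comp(m,box):
    x0,y0,x1,y1=box; k=np.zeros_like(m); k[y0:y1,x0:x1]=m[y0:y1,x0:x1]; return k
def ell(k):
    p=cv2.convexHull(np.argwhere(k)[:,::-1].astype(np.int32))
    z=np.zeros_like(k); cv2.fillConvexPoly(z,p,1); M=cv2.moments(z,True); return np.array([M['m10']/M['m00'],M['m01']/M['m00']])
B={'top':{'L':(175,215,222,270),'R':(224,215,270,270)},'scene':{'L':(185,175,224,198),'R':(225,180,280,200)}}
B['scene']['R']=(225,184,280,200)
if __name__=='__main__':
    C={n:cams.camera(n) for n in B}; ctr={}
    for s in 'LR':
        t=ell(comp(discs(C['top'])[0],B['top'][s])); q=ell(comp(discs(C['scene'])[0],B['scene'][s]))
        P,e=tri(C['top'],t,C['scene'],q); z=P[2]
        print(s,t.round(2),q.round(2),'tri',P.round(1),'gap',e.round(1)); 
        for zz in (82,99): print('  plane',zz,plane(C['top'],t,zz).round(1),plane(C['scene'],q,zz).round(1))
        ctr[s]=plane(C['top'],t,99)[:2]
        # cheeks centroids -> slot normal direction; yellow dot
        N,l,st,ce=cv2.connectedComponentsWithStats(comp(discs(C['top'])[0],B['top'][s]))
        o=np.argsort(-st[1:,4])[:2]+1; o=o[np.argsort(ce[o,1])]
        a,b=[plane(C['top'],ce[i],99)[:2] for i in o]; d=a-b
        yv=np.array([-d[1],d[0]]); print('  slot y dir deg (left-ish)',np.degrees(np.arctan2(yv[1],yv[0])).round(1))
    d=ctr['L']-ctr['R']; print('spacing',np.linalg.norm(d).round(1),'box y dir',np.degrees(np.arctan2(d[1],d[0])).round(1))
    im=C['top']['pixels']; hsv=cv2.cvtColor(im,cv2.COLOR_RGB2HSV)
    for s in 'LR':  # dark slot direction by line fit of dark pixels well inside the disc
        t=ell(comp(discs(C['top'])[0],B['top'][s])); yy,xx=np.mgrid[:400,:640]
        k=(np.hypot(xx-t[0],yy-t[1])<12)&(hsv[...,1]<110)
        pts=np.array([plane(C['top'],p,90)[:2] for p in np.argwhere(k)[:,::-1]],np.float32)
        v=cv2.fitLine(pts,cv2.DIST_L2,0,.01,.01).ravel(); v=v*np.sign(v[1]); print(s,'slot pixels',k.sum(),'dir',np.degrees(np.arctan2(v[1],v[0])).round(1),'ctr',v[2:])
E
python3 m2.py
```

```text
L [198.17 242.89] [208.15 184.16] tri [467.6 116.1  97.5] gap 0.7
  plane 82 [467.3 121.5  82. ] [493.3 144.1  82. ]
  plane 99 [467.4 115.9  99. ] [465.2 112.9  99. ]
  slot y dir deg (left-ish) 92.5
R [244.05 238.93] [243.3  190.73] tri [481.1  -6.4  98.3] gap 0.9
  plane 82 [481.   -2.6  82. ] [508.7  18.6  82. ]
  plane 99 [480.8  -6.2  99. ] [480.   -7.9  99. ]
  slot y dir deg (left-ish) 82.0
spacing 122.8 box y dir 96.3
L slot pixels 229 dir 93.9 ctr [-467.22513 -118.86627]
R slot pixels 226 dir 82.7 ctr [481.09308   -4.532684]
```

The tilted faces triangulate to z≈98 with sub-millimetre ray gaps, so the fastener centres are L (467.6,116.1) and R (481.1,-6.4). The box y axis points at 96.3°. The left slot is at about 93° and the right at about 82°. I'll move over the left fastener first.

The manual's scale: shifts go in shares of 400 mm and turns go in shares of 2 rad. Converting my numbers, -208 mm / 400 = -0.52, -168 mm / 400 = -0.42, -9.5 degrees / 114.5916 = -0.0829.

{"method": "play_rows", "body": {
  "motion": [
    [[-0.065,-0.0525,0.015,0,0,-0.0105],[-0.13,-0.105,0.03,0,0,-0.0209],[-0.195,-0.1575,0.045,0,0,-0.0314],[-0.26,-0.21,0.0625,0,0,-0.0419],[-0.325,-0.2625,0.0775,0,0,-0.0524],[-0.39,-0.315,0.0925,0,0,-0.0628],[-0.455,-0.3675,0.11,0,0,-0.0733],[-0.52,-0.42,0.125,0,0,-0.0829]]
  ],
  "claw": 0.66,
  "newtons": 30
}}

```text
time: 0.97
tcp_pos: [311.2, 333.9, 252.5]
orientation: [0.054, 0.999, 0.0, 0.0]
ft_force: [0.1, 0.5, -0.2]
grip_width: 37.1
finger_force: 0.0
```

```bash
cat > d.py <<'E'
import sys
from h import *
x,y,z,a=map(float,sys.argv[1:5])
s=readout.get_state(); M=R.from_quat(s['orientation']).as_matrix()
yd=np.degrees(np.arctan2(M[1,1],M[0,1]))
print('t',round(s['time'],2),'tcp',np.round(s['tcp_pos'],1),'ydir',yd.round(1),'tilt',M[:,2].round(3),'q',np.round(s['qpos'],2),'F',np.round(s['ft_force'],1),'T',np.round(s['wrist_torque'],2),'w',np.round(s['grip_width'],1))
print('delta tool',(M.T@(np.array([x,y,z])-s['tcp_pos'])).round(1),'rotz',round(yd-a,1))
E
python3 d.py 466 116 190 93
```

```text
t 0.97 tcp [311.2 333.9 252.5] ydir 83.8 tilt [ 0.  0. -1.] q [ 0.56 -0.04  1.95  0.    1.23 -0.9 ] F [ 0.1  0.5 -0.2] T [ 0.06 -0.02  0.01] w 37.1
delta tool [-177.3 -200.    62.5] rotz -9.2
```

To row units: -200 mm / 400 = -0.5, -177 mm / 400 = -0.4425, -9.2 degrees / 114.5916 = -0.0803.

{"method": "play_rows", "body": {
  "motion": [
    [[-0.0625,-0.07,0.0225,0,0,-0.0113],[-0.125,-0.1425,0.045,0,0,-0.0227],[-0.1875,-0.2125,0.0675,0,0,-0.0349],[-0.2525,-0.285,0.09,0,0,-0.0463],[-0.315,-0.3575,0.1125,0,0,-0.0576],[-0.38,-0.4275,0.135,0,0,-0.0698],[-0.4425,-0.5,0.1563,0,0,-0.0803],[-0.4425,-0.5,0.1563,0,0,-0.0803]]
  ]
}}

```text
time: 1.63
tcp_pos: [467.7, 112.4, 189.4]
orientation: [-0.024, 1.0, -0.001, 0.0]
ft_force: [-0.1, -0.4, 0.7]
grip_width: 29.7
finger_force: 0.0
```

```bash
python3 d.py 466 116 158 93
python3 - <<'E'
from h import *
a=cams.camera('top')['pixels'][180:275,165:285]; b=cams.camera('scene')['pixels'][110:240,150:310]
cv2.imwrite('pics/c2.png',np.vstack([cv2.copyMakeBorder(cv2.resize(a,(360,285)),0,0,0,40,cv2.BORDER_CONSTANT),cv2.resize(b,(400,310))])[:,:,::-1])
E
```

```text
t 1.63 tcp [467.7 112.4 189.4] ydir 92.7 tilt [ 0.001 -0.002 -1.   ] q [-0.01  0.11  1.94 -0.    1.09 -1.63] F [-0.1 -0.4  0.7] T [-0.02  0.04  0.01] w 29.7
delta tool [ 1.6  3.8 31.4] rotz -0.3
```

View pics/c2.png

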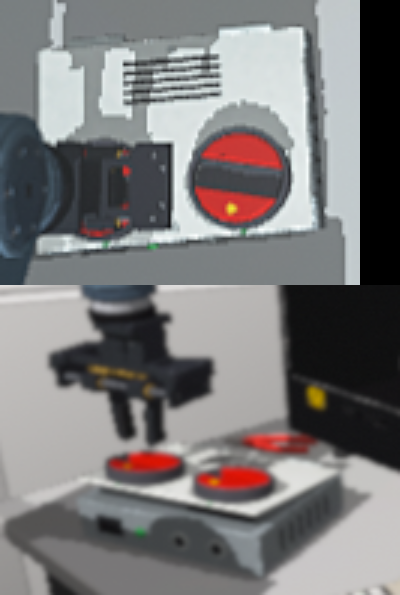

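The fingers hover over the left disc with the slot line matching. I'll correct the offset and descend into the slot.

To row units: 24 mm / 400 = 0.06, 3.8 mm / 400 = 0.0095.

{"method": "play_rows", "body": {
  "motion": [
    [[0.004,0.0095,0,0,0,0],[0.004,0.0095,0.01,0,0,0],[0.004,0.0095,0.0225,0,0,0],[0.004,0.0095,0.035,0,0,0],[0.004,0.0095,0.0475,0,0,0],[0.004,0.0095,0.06,0,0,0],[0.004,0.0095,0.06,0,0,0],[0.004,0.0095,0.06,0,0,0]]
  ]
}}

```text
time: 2.4
tcp_pos: [462.7, 121.1, 165.7]
orientation: [-0.026, 1.0, -0.0, -0.001]
ft_force: [0.3, -0.3, 0.3]
grip_width: 29.8
finger_force: 0.0
```

```bash
python3 d.py 466 116 150 93
```

```text
t 2.4 tcp [462.7 121.1 165.7] ydir 93.0 tilt [-0.001 -0.    -1.   ] q [ 0.01  0.14  1.96 -0.    1.04 -1.62] F [ 0.3 -0.3  0.3] T [-0.01  0.05 -0.01] w 29.8
delta tool [-3.  -5.2 15.7] rotz -0.0
```

To row units: -5.2 mm / 400 = -0.013, 4 mm / 400 = 0.01.

{"method": "play_rows", "body": {
  "motion": [
    [[-0.0038,-0.0065,0,0,0,0],[-0.0075,-0.013,0,0,0,0],[-0.0075,-0.013,0,0,0,0],[-0.0075,-0.013,0.005,0,0,0],[-0.0075,-0.013,0.01,0,0,0],[-0.0075,-0.013,0.01,0,0,0],[-0.0075,-0.013,0.01,0,0,0],[-0.0075,-0.013,0.01,0,0,0]]
  ]
}}

```text
time: 3.07
tcp_pos: [466.2, 116.0, 162.2]
orientation: [-0.026, 1.0, 0.0, -0.0]
ft_force: [0.4, -0.1, 0.4]
grip_width: 29.9
finger_force: 0.0
```

```bash
python3 d.py 466 116 150 93
```

```text
t 3.07 tcp [466.2 116.  162.2] ydir 93.0 tilt [-0.  0. -1.] q [-0.    0.15  1.95  0.    1.03 -1.63] F [ 0.4 -0.1  0.4] T [-0.01  0.01 -0.04] w 29.9
delta tool [ 0.2  0.  12.2] rotz -0.0
```

To row units: 12 mm / 400 = 0.03, 10 mm / 400 = 0.025.

{"method": "play_rows", "body": {
  "motion": [
    [[0,0,0.005,0,0,0],[0,0,0.01,0,0,0],[0,0,0.015,0,0,0],[0,0,0.02,0,0,0],[0,0,0.025,0,0,0],[0,0,0.03,0,0,0],[0,0,0.03,0,0,0],[0,0,0.03,0,0,0]]
  ]
}}

```text
time: 3.73
tcp_pos: [466.2, 115.9, 150.0]
orientation: [-0.026, 1.0, -0.0, -0.0]
ft_force: [0.7, 0.7, -0.3]
grip_width: 30.2
finger_force: 0.0
```

```bash
python3 d.py 464 116 131 93
```

```text
t 3.73 tcp [466.2 115.9 150. ] ydir 93.0 tilt [-0. -0. -1.] q [-0.    0.18  1.96 -0.    1.01 -1.63] F [ 0.7  0.7 -0.3] T [ 0.06  0.   -0.  ] w 30.2
delta tool [ 2.2  0.2 19. ] rotz -0.0
```

{"method": "play_rows", "body": {
  "motion": [
    [[0.0008,0,0.0075,0,0,0],[0.0015,0,0.015,0,0,0],[0.0025,0,0.0225,0,0,0],[0.0033,0,0.03,0,0,0],[0.004,0,0.0375,0,0,0],[0.005,0,0.045,0,0,0],[0.005,0,0.0475,0,0,0],[0.005,0,0.0475,0,0,0]]
  ]
}}

```text
time: 4.4
tcp_pos: [464.7, 115.7, 131.4]
orientation: [-0.026, 1.0, -0.0, 0.0]
ft_force: [0.7, 0.1, 4.3]
grip_width: 29.7
finger_force: 2.3
```

```bash
python3 d.py 464 116 131 93
```

```text
t 4.4 tcp [464.7 115.7 131.4] ydir 93.0 tilt [ 0.001 -0.    -1.   ] q [-0.    0.21  1.97 -0.    0.96 -1.63] F [0.7 0.1 4.3] T [-0.13  0.02  0.02] w 29.7
delta tool [0.7 0.3 0.4] rotz -0.0
```

Spring force only so far (about 4 N). I'll press a little further until the force steps up.

To row units: 1.5 mm / 400 = 0.0038, 1 mm / 400 = 0.0025.

{"method": "play_rows", "body": {
  "motion": [
    [[0.0013,0,0.0013,0,0,0],[0.0013,0,0.0025,0,0,0],[0.0013,0,0.0038,0,0,0],[0.0013,0,0.0038,0,0,0],[0.0013,0,0.0038,0,0,0],[0.0013,0,0.0038,0,0,0],[0.0013,0,0.0038,0,0,0],[0.0013,0,0.0038,0,0,0]]
  ]
}}

```text
time: 5.07
tcp_pos: [464.7, 115.7, 131.2]
orientation: [-0.026, 1.0, -0.0, 0.001]
ft_force: [-4.3, -1.8, 16.1]
grip_width: 30.0
finger_force: 8.5
```

```bash
python3 d.py 464 116 131 93
```

```text
t 5.07 tcp [464.7 115.7 131.2] ydir 93.0 tilt [ 0.002 -0.    -1.   ] q [-0.    0.21  1.97 -0.    0.96 -1.63] F [-4.3 -1.8 16.1] T [-0.21  0.67  0.  ] w 30.0
delta tool [0.7 0.3 0.2] rotz -0.0
```

Shut against the rim at 16 N. Now I'll turn it clockwise.

To row units: 1.5 mm / 400 = 0.0038, 0.5 mm / 400 = 0.0013, 48 degrees / 114.5916 = 0.4189.

{"method": "play_rows", "body": {
  "motion": [
    [[0.0013,0,0.0038,0,0,0.0524],[0.0013,0,0.0038,0,0,0.1047],[0.0013,0,0.0038,0,0,0.1571],[0.0013,0,0.0038,0,0,0.2094],[0.0013,0,0.0038,0,0,0.2618],[0.0013,0,0.0038,0,0,0.3142],[0.0013,0,0.0038,0,0,0.3665],[0.0013,0,0.0038,0,0,0.4189]]
  ]
}}

```text
time: 5.73
tcp_pos: [464.5, 115.5, 131.1]
orientation: [0.385, 0.923, -0.0, 0.001]
ft_force: [-10.1, -3.2, 31.4]
grip_width: 29.6
finger_force: 15.4
```

```bash
python3 d.py 464 116 131 6.3
```

```text
t 5.73 tcp [464.5 115.5 131.1] ydir 44.7 tilt [ 0.002 -0.001 -1.   ] q [-0.    0.21  1.97 -0.    0.96 -0.78] F [-10.1  -3.2  31.4] T [-0.59  1.62  0.06] w 29.6
delta tool [ 0.7 -0.   0.1] rotz 38.4
```

To row units: -1.2 mm / 400 = -0.003, -1 mm / 400 = -0.0025, 44 degrees / 114.5916 = 0.384.

{"method": "play_rows", "body": {
  "motion": [
    [[0,0,-0.0013,0,0,0.0524],[0,0,-0.0025,0,0,0.1047],[0,0,-0.003,0,0,0.1571],[0,0,-0.003,0,0,0.2094],[0,0,-0.003,0,0,0.2618],[0,0,-0.003,0,0,0.3142],[0,0,-0.003,0,0,0.3578],[0,0,-0.003,0,0,0.384]]
  ]
}}

```text
time: 6.4
tcp_pos: [464.6, 115.5, 131.2]
orientation: [0.703, 0.712, 0.001, 0.001]
ft_force: [-1.9, -2.0, 16.8]
grip_width: 30.2
finger_force: 8.5
```

```bash
python3 d.py 464 116 131 6.3
```

```text
t 6.4 tcp [464.6 115.5 131.2] ydir 0.7 tilt [ 0.003 -0.001 -1.   ] q [-0.    0.21  1.97 -0.    0.96 -0.02] F [-1.9 -2.  16.8] T [-0.48  0.63  0.23] w 30.2
delta tool [ 0.5 -0.6  0.2] rotz -5.6
```

Torque about z is 0.23 N m. I'll turn a few degrees more to reach the stop.

To row units: 6 degrees / 114.5916 = 0.0524.

{"method": "play_rows", "body": {
  "motion": [
    [[0,0,0,0,0,0.0087],[0,0,0,0,0,0.0175],[0,0,0,0,0,0.0262],[0,0,0,0,0,0.0349],[0,0,0,0,0,0.0436],[0,0,0,0,0,0.0524],[0,0,0,0,0,0.0524],[0,0,0,0,0,0.0524]]
  ]
}}

```text
time: 7.07
tcp_pos: [464.9, 115.9, 131.3]
orientation: [0.736, 0.677, 0.001, 0.002]
ft_force: [-1.8, -0.2, 16.1]
grip_width: 29.9
finger_force: 35.0
```

```bash
python3 d.py 464 116 131 6.3
```

```text
t 7.07 tcp [464.9 115.9 131.3] ydir -4.8 tilt [ 0.004 -0.001 -1.   ] q [-0.    0.21  1.97 -0.    0.96  0.08] F [-1.8 -0.2 16.1] T [0.   0.44 1.97] w 29.9
delta tool [ 0.1 -0.9  0.2] rotz -11.1
```

At the stop, with torque up to 2 N m. I'll untwist within the play and lift out.

To row units: -46 mm / 400 = -0.115, -34 mm / 400 = -0.085, -11 degrees / 114.5916 = -0.096.

{"method": "play_rows", "body": {
  "motion": [
    [[0,0,0,0,0,-0.0436],[0,0,0,0,0,-0.0873],[0,0,0,0,0,-0.096],[0,0,-0.0075,0,0,-0.096],[0,0,-0.03,0,0,-0.096],[0,0,-0.055,0,0,-0.096],[0,0,-0.085,0,0,-0.096],[0,0,-0.115,0,0,-0.096]]
  ]
}}

```text
time: 7.73
tcp_pos: [462.6, 115.9, 175.9]
orientation: [0.67, 0.743, -0.0, -0.001]
ft_force: [-0.6, -0.7, 0.8]
grip_width: 30.1
finger_force: 0.0
```

```bash
python3 d.py 477.5 -7 170 82.3
```

```text
t 7.73 tcp [462.6 115.9 175.9] ydir 5.9 tilt [-0.002  0.    -1.   ] q [-0.    0.12  1.95  0.    1.06 -0.11] F [-0.6 -0.7  0.8] T [-0.1   0.08  0.01] w 30.1
delta tool [-123.8    2.1    5.9] rotz -76.4
```

To row units: -124 mm / 400 = -0.31, -118 mm / 400 = -0.295, -48 degrees / 114.5916 = -0.4189.

{"method": "play_rows", "body": {
  "motion": [
    [[-0.025,0,-0.01,0,0,-0.0524],[-0.07,0,-0.01,0,0,-0.1047],[-0.12,0.0025,-0.01,0,0,-0.1571],[-0.17,0.0025,-0.01,0,0,-0.2094],[-0.22,0.005,-0.01,0,0,-0.2618],[-0.265,0.005,-0.01,0,0,-0.3142],[-0.295,0.005,-0.01,0,0,-0.3665],[-0.31,0.005,-0.01,0,0,-0.4189]]
  ]
}}

```text
time: 8.4
tcp_pos: [478.0, -8.7, 179.8]
orientation: [0.308, 0.951, -0.0, -0.0]
ft_force: [0.3, 0.1, -0.4]
grip_width: 30.1
finger_force: 0.0
```

To row units: -28.4 degrees / 114.5916 = -0.2478.

{"method": "play_rows", "body": {
  "motion": [
    [[0,0,0,0,0,-0.0524],[0,0,0,0,0,-0.1047],[0,0,0,0,0,-0.1571],[0,0,0,0,0,-0.2094],[0,0,0,0,0,-0.2478],[0,0,0,0,0,-0.2478],[0,0,0,0,0,-0.2478],[0,0,0,0,0,-0.2478]]
  ]
}}

```text
time: 9.07
tcp_pos: [478.0, -7.2, 179.5]
orientation: [0.068, 0.998, 0.0, -0.0]
ft_force: [-0.0, -0.0, 0.4]
grip_width: 29.9
finger_force: 0.0
```

```bash
python3 d.py 478 -7 146 82.3
python3 - <<'E'
from h import *
a=cams.camera('top')['pixels'][180:275,165:285]; b=cams.camera('scene')['pixels'][110:240,150:310]
cv2.imwrite('pics/c3.png',np.vstack([cv2.copyMakeBorder(cv2.resize(a,(360,285)),0,0,0,40,cv2.BORDER_CONSTANT),cv2.resize(b,(400,310))])[:,:,::-1])
E
```

```text
t 9.07 tcp [478.   -7.2 179.5] ydir 82.2 tilt [-0.  0. -1.] q [-0.26  0.12  1.95  0.    1.07 -1.7 ] F [-0.  -0.   0.4] T [0.01 0.04 0.05] w 29.9
delta tool [ 0.   0.2 33.5] rotz -0.1
```

View pics/c3.png

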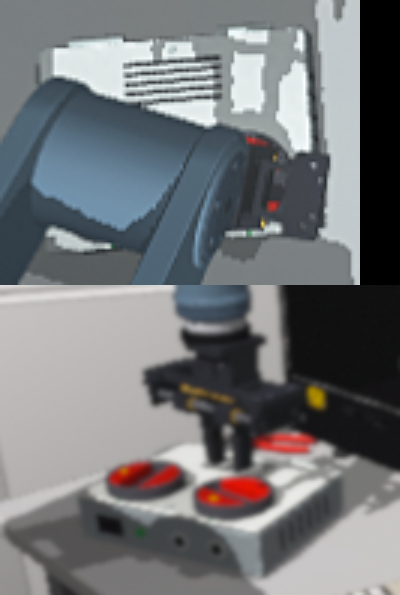

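The panel is down and the left slot runs fore-and-aft, so it is locked. The tool is centred over the right disc, so I'll descend.

To row units: 38 mm / 400 = 0.095, 35 mm / 400 = 0.0875.

{"method": "play_rows", "body": {
  "motion": [
    [[0,0,0.02,0,0,0],[0,0,0.045,0,0,0],[0,0,0.065,0,0,0],[0,0,0.08,0,0,0],[0,0,0.0875,0,0,0],[0,0,0.095,0,0,0],[0,0,0.095,0,0,0],[0,0,0.095,0,0,0]]
  ]
}}

```text
time: 9.83
tcp_pos: [478.2, -7.4, 141.3]
orientation: [0.067, 0.998, 0.0, -0.0]
ft_force: [0.6, 0.2, -0.5]
grip_width: 30.1
finger_force: 0.0
```

```bash
python3 d.py 477.5 -7 131 82.3
```

```text
t 9.83 tcp [478.2  -7.4 141.3] ydir 82.4 tilt [-0.  0. -1.] q [-0.26  0.19  1.97 -0.    0.99 -1.7 ] F [ 0.6  0.2 -0.5] T [0.05 0.01 0.02] w 30.1
delta tool [ 0.7  0.3 10.3] rotz 0.1
```

Inside the slot with no contact. I'll press to the floor.

To row units: 11.4 mm / 400 = 0.0285, 11 mm / 400 = 0.0275.

{"method": "play_rows", "body": {
  "motion": [
    [[0,0,0.005,0,0,0],[0,0,0.01,0,0,0],[0,0,0.015,0,0,0],[0,0,0.02,0,0,0],[0,0,0.0238,0,0,0],[0,0,0.0275,0,0,0],[0,0,0.0285,0,0,0],[0,0,0.0285,0,0,0]]
  ]
}}

```text
time: 10.5
tcp_pos: [478.3, -7.4, 131.3]
orientation: [0.067, 0.998, -0.0, -0.0]
ft_force: [-7.1, 1.2, 15.3]
grip_width: 29.7
finger_force: 7.8
```

```bash
python3 d.py 477.5 -7 131 6.3
```

```text
t 10.5 tcp [478.3  -7.4 131.3] ydir 82.4 tilt [-0. -0. -1.] q [-0.26  0.21  1.97 -0.    0.96 -1.7 ] F [-7.1  1.2 15.3] T [ 0.18  1.11 -0.04] w 29.7
delta tool [0.8 0.3 0.3] rotz 76.1
```

To row units: 48 degrees / 114.5916 = 0.4189.

{"method": "play_rows", "body": {
  "motion": [
    [[0,0,0,0,0,0.0524],[0,0,0,0,0,0.1047],[0,0,0,0,0,0.1571],[0,0,0,0,0,0.2094],[0,0,0,0,0,0.2618],[0,0,0,0,0,0.3142],[0,0,0,0,0,0.3665],[0,0,0,0,0,0.4189]]
  ]
}}

```text
time: 11.17
tcp_pos: [478.4, -7.3, 131.3]
orientation: [0.469, 0.883, -0.0, 0.0]
ft_force: [-6.1, 1.8, 14.6]
grip_width: 30.0
finger_force: 7.4
```

To row units: 39 degrees / 114.5916 = 0.3403.

{"method": "play_rows", "body": {
  "motion": [
    [[0,0,0,0,0,0.0524],[0,0,0,0,0,0.1047],[0,0,0,0,0,0.1571],[0,0,0,0,0,0.2094],[0,0,0,0,0,0.2531],[0,0,0,0,0,0.2967],[0,0,0,0,0,0.3229],[0,0,0,0,0,0.3403]]
  ]
}}

```text
time: 11.83
tcp_pos: [479.2, -7.4, 131.3]
orientation: [0.735, 0.678, 0.0, 0.001]
ft_force: [-1.1, 3.2, 9.6]
grip_width: 30.1
finger_force: 32.3
```

```bash
python3 d.py 477.5 -7 131 6.3
```

```text
t 11.83 tcp [479.2  -7.4 131.3] ydir -4.6 tilt [ 0.002 -0.001 -1.   ] q [-0.26  0.21  1.97 -0.    0.96 -0.18] F [-1.1  3.2  9.6] T [0.34 0.31 2.06] w 30.1
delta tool [ 0.3 -1.7  0.3] rotz -10.9
```

The right fastener is at its stop too (2 N m). I'll untwist, lift clear and check.

To row units: -48 mm / 400 = -0.12, -34 mm / 400 = -0.085, -11 degrees / 114.5916 = -0.096.

{"method": "play_rows", "body": {
  "motion": [
    [[0,0,0,0,0,-0.0436],[0,0,0,0,0,-0.0873],[0,0,0,0,0,-0.096],[0,0,-0.0075,0,0,-0.096],[0,0,-0.03,0,0,-0.096],[0,0,-0.055,0,0,-0.096],[0,0,-0.085,0,0,-0.096],[0,0,-0.12,0,0,-0.096]]
  ]
}}

```text
time: 12.5
tcp_pos: [477.7, -7.2, 178.7]
orientation: [0.667, 0.745, -0.0, -0.001]
ft_force: [-0.1, 0.5, -0.3]
grip_width: 29.9
finger_force: 0.0
```

To row units: 190 mm / 400 = 0.475, 160 mm / 400 = 0.4.

{"method": "play_rows", "body": {
  "motion": [
    [[0,0,-0.05,0,0,0],[0.025,0,-0.1,0,0,0],[0.1,0,-0.15,0,0,0],[0.175,0,-0.2,0,0,0],[0.25,-0.05,-0.25,0,0,0],[0.325,-0.1,-0.3,0,0,0],[0.4,-0.15,-0.325,0,0,0],[0.475,-0.2,-0.325,0,0,0]]
  ]
}}

```text
time: 13.17
tcp_pos: [377.3, 173.8, 311.4]
orientation: [0.667, 0.745, 0.002, 0.002]
ft_force: [0.4, 0.4, -0.5]
grip_width: 29.7
finger_force: 0.0
```

To row units: 180 mm / 400 = 0.45, 150 mm / 400 = 0.375.

{"method": "play_rows", "body": {
  "motion": [
    [[0.075,-0.025,0,0,0,0],[0.15,-0.05,0,0,0,0],[0.225,-0.075,0,0,0,0],[0.3,-0.1,0,0,0,0],[0.375,-0.125,0,0,0,0],[0.45,-0.15,0,0,0,0],[0.45,-0.15,0,0,0,0],[0.45,-0.15,0,0,0,0]]
  ]
}}

```text
time: 13.83
tcp_pos: [297.0, 345.6, 308.4]
orientation: [0.666, 0.746, -0.0, 0.0]
ft_force: [0.5, -0.7, 1.0]
grip_width: 29.8
finger_force: 0.0
```

```bash
python3 d.py 477.5 -7 131 6.3
python3 - <<'E'
from h import *
a=cams.camera('top')['pixels'][180:275,165:285]; b=cams.camera('scene')['pixels'][110:240,150:310]
cv2.imwrite('pics/c4.png',np.vstack([cv2.copyMakeBorder(cv2.resize(a,(360,285)),0,0,0,40,cv2.BORDER_CONSTANT),cv2.resize(b,(400,310))])[:,:,::-1])
E
```

```text
t 13.83 tcp [297.  345.6 308.4] ydir 6.6 tilt [-0. -0. -1.] q [ 0.6  -0.1   1.89 -0.    1.36  0.49] F [ 0.5 -0.7  1. ] T [-0.08  0.04  0.05] w 29.8
delta tool [-370.9  139.1  177.5] rotz 0.3
```

View pics/c4.png

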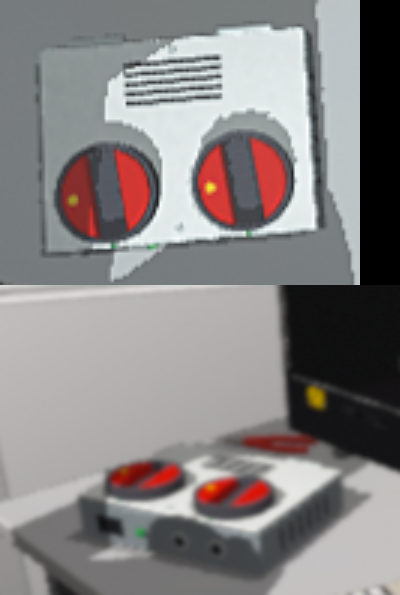

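Both slots run fore-and-aft with the yellow dots on the left, and the panel lies flat. The robot is clear, so I'll hand the job in.

```bash
python3 -c "
from bench import job; print(job.sign_off())"
```

```text
the job is handed in; nothing more can be done
None
```

I pressed the panel shut and turned both fasteners clockwise to their stops; the last pictures show the panel staying down with the arm clear. I handed the job in at about 14 s, and `sign_off()` gave no verdict.

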